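# Fill the spice tray and clamp its sliding leg at the line

### The job

Finish loading the spice tray: stand the medium jar in the middle pocket, then the short jar in the last pocket, next to the tall jar already there. Then slide the leg along its rail, with the cam lever still open, until the outer end of its clamp block is on the dark line across the tray, hold it there against its spring, and while holding it squeeze the cam lever fully shut against the block. Finish while still gripping the block and shut lever with the leg on the line, and leave the other things on the counter where they stand.

Things in the scene. Friction and masses are not known exactly. Their poses are not given: they have to be found in the camera images.
- tray: fixed plywood spice tray, 130 mm (its x) by 460 mm (its y), board 16 mm thick; origin at the middle of its underside, z up; at yaw 0 its -x side faces the robot. On the +y half a row of three round pockets, closed by an end wall (top 60 mm above the counter); on the -y half an aluminium rail along y at x = 0, 12 mm wide, top 32 mm above the counter, with the sliding leg
- pocket_1 (a point): middle of the floor of the first pocket, beside the closed end, tray (0, 175, 8) mm; the tall jar already stands in it. All pockets: 54 mm in diameter, 8 mm deep, floor 8 mm above the counter, 66 mm apart
- pocket_2 (a point): middle of the floor of the second (middle) pocket, tray (0, 109, 8) mm; for the medium jar
- pocket_3 (a point): middle of the floor of the third (last) pocket, nearest the rail, tray (0, 43, 8) mm; for the short jar
- length_line (a point): point above the thin dark line inlaid straight across the tray board at tray y = -80 mm, here at the height of the rail's top (tray x = 0, z = 32 mm)
- tall_jar_mid (a point): tallest (already in pocket 1) glass spice jar with a steel lid and paper label, upright round cylinder 46 mm in diameter, 84 mm tall; this point is its centre, half-way up (42 mm above its foot)
- medium_jar_mid (a point): middle-sized (on the counter) glass spice jar with a steel lid and paper label, upright round cylinder 46 mm in diameter, 68 mm tall; this point is its centre, half-way up (34 mm above its foot)
- short_jar_mid (a point): shortest (on the counter) glass spice jar with a steel lid and paper label, upright round cylinder 46 mm in diameter, 52 mm tall; this point is its centre, half-way up (26 mm above its foot)
- leg (a joint): travel of the sliding leg along the rail, m: 0 = parked at the outer end, grows towards the pockets (tray +y), 0.105 at most; at 0.095 the block's outer end is exactly over the dark line. Rubs with about 1.3 N; a hidden spring draws it back with 50 N per m (4.8 N at the line): let go with the lever open it slides back to about 0.02
- leg_block (a point): middle of the leg's black clamp block, 46 mm above the counter, on the tray's x = 0. The block straddles the rail: 21 mm thick (tray x, 10.5 mm either side of this point), 50 mm long (tray y), top 60 mm above the counter. At joint leg = 0 this point is at tray y = -150 mm. Offsets below are in the tray's axes
- push_bar (a point): middle of the push bar, a flat upright black bar standing out of the block's +x face: 6 mm thick in y (3 to 9 mm to +y of leg_block), from the block out to 58 mm to +x of leg_block, 24 to 58 mm above the counter; polished, slippery. A finger behind the block on the bar's -y side pushes the leg along by it
- stop_plate (a point): middle of the leg's upright stop plate, 68.5 mm to +y of leg_block on a flat arm: 90 mm wide (x), 5 mm thick, 35 to 71 mm above the counter
- leg_edge (a point): middle of the block's outer end face (the -y end, 25 mm from its middle), at the height of the rail's top; this end face belongs over the dark line
- cam_lever (a joint): angle of the steel cam lever on the block's -x side, rad: 0 = shut, flat along the block; 0.40 to 0.46 when open, 0.50 at most. Stays where left; about 1.5 N at the free end moves it, 4 N shuts it. Below about 0.3 its eccentric rubs on the rail and drags the leg up to 4 mm to -y unless held firmly; shut, it clamps the leg. Squeezing lever and block together between two fingers shuts it
- lever_pin (a point): the lever's upright pivot pin, 16 mm to -x and 18 mm to +y of leg_block. From here the polished, slippery lever (6 mm thick, 29 to 55 mm above the counter) points to -y and its free end swings out to -x as it opens. Block and shut lever together are 29.5 mm thick (x from -19 to +10.5 mm of leg_block), so centre a squeezing hand at about x = -4 mm of leg_block
- lever_tip (a point): outer side of the lever's rounded free end, 46 mm from its pin, 42 mm above the counter; with the lever open at 0.46 it lies 39 mm to -x of leg_block
- mug_mid (a point): bystander: white mug, 80 mm across, 92 mm tall, with a handle; centre
- salt_shaker_mid (a point): bystander: small white salt shaker with a steel cap, 42 mm across, 62 mm tall; centre
- storage_jar_mid (a point): bystander: big glass storage jar with a wooden lid, 84 mm across, 113 mm tall; centre
- wooden_spoon_grip (a point): bystander: wooden spoon lying down, 260 mm long; a point on its handle
- sponge_mid (a point): bystander: yellow and green washing-up sponge, 95 x 65 x 30 mm; centre
Things that resemble listed ones, but are neither listed nor needed, are in the scene too. Leave any pink look-alike of the part that bears medium_jar_mid alone. Leave any orange or purple look-alike of the part that bears short_jar_mid alone.

How it is judged:
By the outcome, as a careful person would: the job done as asked, in the order asked, and still so for the second after the job is handed in, while the arm keeps its last pose, push and grip.
It also fails if it takes over 61 s, if anything falls off the work surface, if the arm or the gripper's body presses on something with over 40 N, if the wrist force passes 120 N, or if a joint passes its speed limit or range.

### The arm

A 6-joint arm with a two-finger parallel gripper is mounted at the origin on the work surface. World frame = base frame: x ahead of the robot, y to its left, z up, the work surface at z = 0. Lengths are in m, angles in rad, forces in N, time in s.
With the tool pointing down it reaches from about 0.35 to 0.975 m from the base axis. Payload 7.1 kg.
Tool frame: the origin (TCP) lies at the centre of the arm's flange, where the gripper is bolted on; the fingertips stand 182 mm ahead of it and the grasp point (between the pads) lies 163 mm ahead of it; z points along the fingers, y is the line along which they close (so a half turn about z gives the same grasp; the last joint's range is limited). The gripper opens to 88 mm and grips with 3 to 60 N. Pads are 20 mm wide; open, the fingers measure 115 mm over their backs; the gripper's body (75 mm by 178 mm) begins 61 mm behind the grasp point.
Start: joints at [1.185, 0.423, 1.63, -0, 1.089, -0.019], TCP at [0.224, 0.583, 0.405] pointing down, gripper open.
Joint ranges: [-3, 3], [-0.9, 2.11], [0.09, 2.58], [-1.31, 4.45], [0.11, 2.69], [-2.54, 2.54]. Speed limits (rad/s): [2.39, 2.39, 3.01, 3.14, 3.14, 3.14].

### API

Orientations are given as a rotation vector (axis times angle).
In Python, from workcell import r, optics, order gives the robot as it stands.
- The arm moves only by the shell command python3 -m crank 'ROWS' [FORCE]. ROWS is JSON, a list that holds one entry, the list of rows, each a list of 7 numbers: the turn, a rotation vector about the tool's x, y, z in rad, then the shift along the tool's x, y, z in m, then the finger opening in m, from 0 to 0.0878. In form: [[[wx, wy, wz, x, y, z, fingers], ...]]. A call has 1 to 12 rows; each row shifts and turns the commanded pose from where the row before left it, along the tool's axes as they then stand; what a row does not reach is not made up. A row lasts 1/12 s, in which the tool goes at most 41.7 mm and 7.16 degrees, less where a joint would pass 70% of its speed; a pose out of reach is approached as far as the arm can. A call with a gripper value outside its range is refused whole. The fingers move at their own pace and stop on an object; FORCE is the grip in N (left out, the last holds). Time passes only in rows, so rows that do not move let the fingers close. It gives the time, the measured TCP pose, the force, the opening and the grip force at its end, in the units of the state.
- r.state(): the state, without advancing time (a new reading comes with each control period).
- optics.capture(name): name is "scene" or "side" or "wrist"; returns (picture, depth): 400x640x3 uint8, red, green, blue; 400x640 float32, m along the optical axis (not along the pixel's ray), 0 where there is no reading.
- optics.camera_model(name): a dict with "fx", "fy", "cx", "cy" (pixels), "dist" ([k1, k2, p1, p2, k3] as OpenCV has them; the pictures are not rectified), "R" (3x3) and "t" (3): a world point X has camera coordinates R X + t. Camera axes: x right, y down, z forward; pixel columns grow to the right and rows downward; lengths in m; the calibration is good to about 2 mm. A picture is of the moment at which its call begins: read the wrist's pose just before it. camera_model takes no time and is no camera call; for the wrist camera it gives the pose at the moment of the call.
- order.job_done(): hands the job in; it is judged then, once.
The state is a dict: "time_s": time; "joint_positions": joint angles; "qd": joint speeds; "joint_torque": joint torques, N m; "ee_pos": TCP position; "ee_rot": TCP orientation; "wrist_force": force on the tool from outside, world axes, zero at the start; "wrist_torque": the same for the moment, N m; "finger_gap": finger opening in m; "finger_force": force on a finger pad.
Only numpy, scipy, OpenCV 4.12 (cv2) and the standard library are available. Lean on these libraries where they do the work, as an engineer would, in place of code of your own. Each camera call takes 0.05 s, during which the arm holds its last target. There are 200 camera calls.

## Working session

There is one attempt and no reset: what is moved stays moved. The work goes in short steps, Python scripts to look and compute and a shell command to move; the robot and the scene stay as the last step left them, time stands still between calls to the robot, and variables do not carry over. Pictures are saved under pics/ and viewed, at most 10 in all, crops included, and the job is handed in when it is done.

```bash
mkdir -p pics; ls
cat > h.py <<'E'
import numpy as np, cv2
from workcell import r, optics, order
from scipy.spatial.transform import Rotation as Rn
def cap(n):
    m=optics.camera_model(n); p,d=optics.capture(n); return m,p,d
def ray(m,u,v):
    K=np.array([[m['fx'],0,m['cx']],[0,m['fy'],m['cy']],[0,0,1]])
    q=cv2.undistortPoints(np.array([[[u,v]]],float),K,np.array(m['dist']))[0,0]
    R=np.array(m['R']);t=np.array(m['t']);return -R.T@t, R.T@np.array([q[0],q[1],1])
def onz(m,u,v,z):
    c,d=ray(m,u,v); return c+d*(z-c[2])/d[2]
def dep(m,D,u,v): # point by depth
    c,d=ray(m,u,v); return c+d*D[int(v),int(u)]
def cloud(m,D):
    K=np.array([[m['fx'],0,m['cx']],[0,m['fy'],m['cy']],[0,0,1]])
    h,w=D.shape;uu,vv=np.meshgrid(np.arange(w),np.arange(h))
    q=cv2.undistortPoints(np.stack([uu,vv],-1).reshape(-1,1,2).astype(float),K,np.array(m['dist']))[:,0]
    X=np.c_[q,np.ones(len(q))]*D.reshape(-1,1)
    P=(X-np.array(m['t']))@np.array(m['R']); P[D.ravel()==0]=np.nan
    return P.reshape(h,w,3)
def save(n,p): cv2.imwrite('pics/'+n,cv2.cvtColor(p,cv2.COLOR_RGB2BGR))
E
python3 - <<'E'
from h import *
for n in('scene','side','wrist'):
    m,p,d=cap(n);save(n+'0.png',p);np.savez(n+'0.npz',p=p,d=d,**{k:np.array(v) for k,v in m.items()})
    print(n,-np.array(m['R']).T@m['t'],m['fx'])
a=cv2.imread('pics/scene0.png');b=cv2.imread('pics/side0.png')
print(r.state())
E
```

```text
pics
scene [ 1.35991208 -0.06754965  0.70378609] 376.74125592406244
side [-0.13339228 -0.62966299  1.06086603] 514.8116448731075
wrist [0.14642407 0.61223129 0.38407019] 324.8980627480074
{'time_s': 0.15, 'joint_positions': array([ 1.18501273e+00,  4.23656628e-01,  1.63045373e+00, -1.18949120e-05,
        1.08860899e+00, -1.90136799e-02]), 'qd': array([ 0.00149581, -0.00281248, -0.00308166, -0.0009662 ,  0.00022901,
        0.00114878]), 'joint_torque': array([ 3.97923923e-04, -5.44983888e+01, -2.73917431e+01,  6.44400157e-02,
        2.04683718e-02, -6.90711931e-05]), 'ee_pos': array([0.22403695, 0.58325365, 0.40410944]), 'ee_rot': array([-5.72849069e-01, -3.08870315e+00,  1.73688811e-03]), 'wrist_force': array([-0.26708585,  0.77137894,  0.61441757]), 'wrist_torque': array([ 0.03234565,  0.02608303, -0.01151372]), 'finger_force': 0.0, 'finger_gap': 0.08795803608379645}
```

View pics/scene0.png

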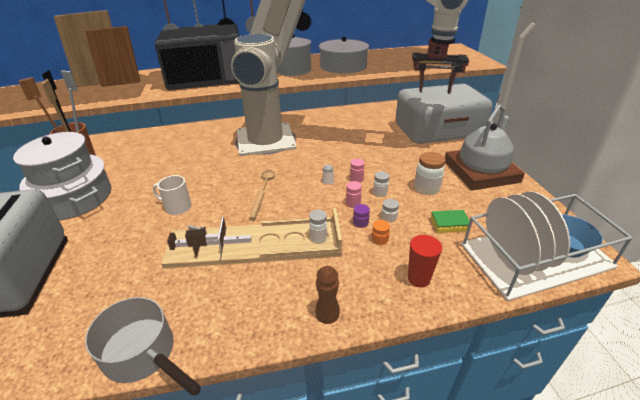

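View pics/side0.png

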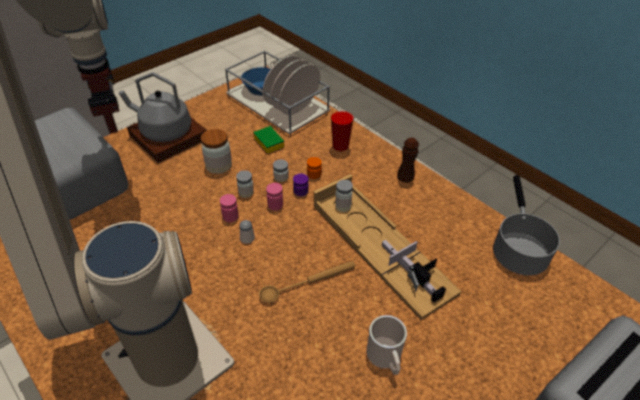

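The scene view shows the grey jars at (381,184) and (390,210). The pink look-alikes are at (357,170) and (354,195), purple is at (361,216) and orange at (381,232). The salt shaker is at (328,175). The tray runs from (165,255) to (340,245), with its closed end to the right. I'll confirm with a crop and measure.

Run:
```python
from h import *
C={}
for n in('scene','side'):
    z=np.load(n+'0.npz');m={k:z[k] for k in('fx','fy','cx','cy','dist','R','t')};P=cloud(m,z['d']);C[n]=(m,z['p'],P)
    print(n,'table z',np.nanmedian(P[...,2][(abs(P[...,0]-.6)<.3)&(abs(P[...,1])<.3)]))
    # objects: height>0.03
    ok=(P[...,2]>.022)&(P[...,2]<.15)&(P[...,0]>.25)&(P[...,0]<1.0)&(abs(P[...,1])<.6)
    N,L,S,_=cv2.connectedComponentsWithStats(np.nan_to_num(ok).astype(np.uint8))
    for i in range(1,N):
        if S[i,4]<40: continue
        Q=P[L==i];zt=np.percentile(Q[:,2],97);T=Q[Q[:,2]>zt-.008];c=np.median(z['p'][L==i],0)
        print(S[i],'top',zt.round(3),'mid',((T.max(0)+T.min(0))/2)[:2].round(3),'ext',np.ptp(T,axis=0)[:2].round(3),c)
    hsv=cv2.cvtColor(z['p'],cv2.COLOR_RGB2HSV)
    b=(P[...,2]>.011)&(P[...,2]<.021)&(P[...,0]>.25)&(P[...,0]<1.0)
    b=cv2.morphologyEx(np.nan_to_num(b).astype(np.uint8),cv2.MORPH_OPEN,np.ones((2,2)))
    b=cv2.morphologyEx(b,cv2.MORPH_CLOSE,np.ones((9,9)))
    N,L,S,_=cv2.connectedComponentsWithStats(b)
    i=1+S[1:,4].argmax();Q=P[L==i];Q=Q[(Q[:,2]>.011)&(Q[:,2]<.021)]
    print('tray',S[i],cv2.minAreaRect((Q[:,:2]*1000).astype(np.float32)))
s=C['scene'][1][140:260,300:460];t=C['side'][1][140:260,190:350]
s2=C['scene'][1][205:275,155:350];
im=np.vstack([np.hstack([cv2.resize(s,(400,300),interpolation=2),cv2.resize(t,(400,300),interpolation=2)]),cv2.resize(s2,(800,287),interpolation=2)])
save('crop1.png',im)
```

```text
scene table z -0.0006208195054146751
[415 152  30  38 949] top 0.113 mid [0.467 0.472] ext [0.08  0.073] [156. 130. 112.]
[  67  156   41   54 1163] top 0.141 mid [ 0.284 -0.582] ext [0.067 0.037] [97. 97. 94.]
[350 159  14  19 241] top 0.068 mid [0.365 0.266] ext [0.046 0.044] [170. 102. 106.]
[322 164  11  15 142] top 0.061 mid [0.356 0.171] ext [0.024 0.028] [171.  154.5 138.5]
[373 171  16  21 278] top 0.069 mid [0.455 0.317] ext [0.05  0.045] [166.  152.5 136. ]
[153 175  37  35 927] top 0.091 mid [ 0.376 -0.306] ext [0.083 0.079] [163. 148. 135.]
[345 181  16  22 286] top 0.068 mid [0.487 0.218] ext [0.047 0.044] [178.5 106.  111. ]
[382 199  17  18 243] top 0.052 mid [0.579 0.3  ] ext [0.047 0.044] [186. 179. 164.]
[ 432  201  140   92 4273] top 0.147 mid [0.827 0.538] ext [0.177 0.097] [126. 118. 107.]
[353 204  16  18 256] top 0.052 mid [0.58  0.213] ext [0.046 0.044] [133.5  72.5 132.5]
[ 260  208   82   48 1129] top 0.091 mid [0.626 0.079] ext [0.043 0.043] [181. 161. 131.]
[167 217  85  40 986] top 0.068 mid [ 0.59  -0.194] ext [0.084 0.066] [95.  77.5 62.5]
[372 220  18 
[... 1310 characters left out ...]
0.623 0.079] ext [0.047 0.047] [111.  94.  68.]
[ 494  179   66   93 2260] top 0.088 mid [ 0.892 -0.326] ext [0.216 0.213] [48. 48. 47.]
[266 183  17  24 326] top 0.071 mid [0.486 0.219] ext [0.047 0.049] [120.   56.   64.5]
[220 194  18  24 349] top 0.072 mid [0.362 0.267] ext [0.044 0.046] [123.  58.  65.]
[239 220  15  18 203] top 0.063 mid [0.348 0.169] ext [0.03  0.027] [95. 84. 77.]
[ 382  240   65   63 1192] top 0.07 mid [ 0.588 -0.213] ext [0.089 0.102] [67. 60. 58.]
[ 367  315   40   60 1395] top 0.093 mid [ 0.374 -0.31 ] ext [0.083 0.08 ] [92. 81. 74.]
tray [ 314  192  148  126 5105] ((598.136962890625, -95.60162353515625), (459.77886962890625, 135.1078643798828), 82.2210693359375)
```

View pics/crop1.png

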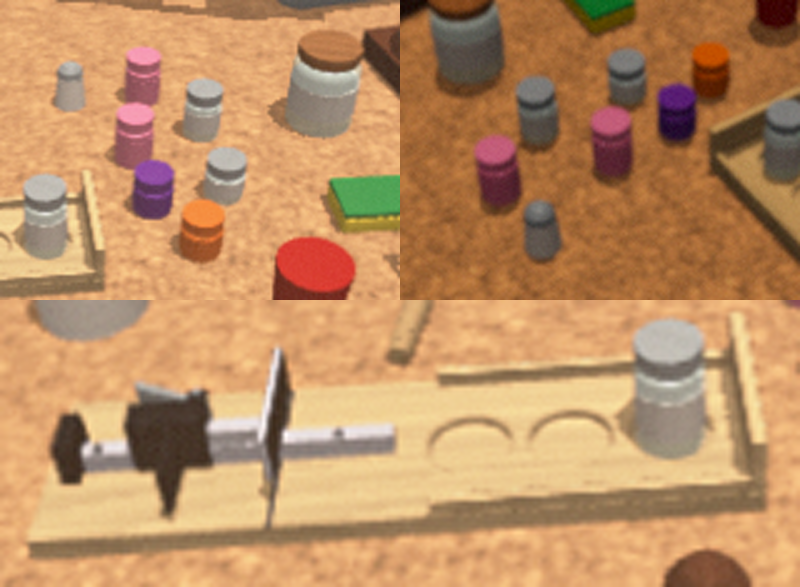

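The crop confirms it: the medium jar is the clear/steel one at scene (381,184), top 68 mm, at (0.454, 0.317). The short jar is the clear/steel one at (390,210), top 52 mm, at (0.577, 0.300). The pink, purple and orange look-alikes stay where they are. The tray centre is near (0.599, -0.095) with yaw about -7.85°.

```bash
cat >> h.py <<'E'
TR=np.array([.5993,-.095]);YAW=np.radians(-7.85)
def tray(x,y):
    c,s=np.cos(YAW),np.sin(YAW);return TR+np.array([[c,-s],[s,c]])@np.array([x,y])
def totray(p):
    c,s=np.cos(YAW),np.sin(YAW);return np.array([[c,s],[-s,c]])@(np.array(p)[:2]-TR)
def go(xy,zg,yaw=YAW):
    """target grasp point xy,z ; tool y along +-(cos yaw,sin yaw)"""
    s=r.state();R=Rn.from_rotvec(s['ee_rot']).as_matrix()
    a=np.arctan2(R[1,1],R[0,1]); d=(yaw-a+np.pi/2)%np.pi-np.pi/2
    wz=-d  # tool z down
    R2=R@Rn.from_rotvec([0,0,wz]).as_matrix()
    t=np.array([xy[0],xy[1],zg+.163])-s['ee_pos']
    print('t',round(s['time_s'],2),'q',s['joint_positions'].round(2),'tilt',R[:2,2].round(4),'wz',round(wz,4),'shift',(R2.T@t).round(4),'tooly',R2[:,1].round(2),'F',s['wrist_force'].round(1),'gap',s['finger_gap'].round(4),s['finger_force'])
E
python3 - <<'E'
from h import *
go([.454,.317],.045)
E
```

```text
Traceback (most recent call last):
  File "h.py", line 34, in go
    print('t',round(s['time_s'],2),'q',s['joint_positions'].round(2),'tilt',R[:2,2].round(4),'wz',round(wz,4),'shift',(R2.T@t).round(4),'tooly',R2[:,1].round(2),'F',s['wrist_force'].round(1),'gap',s['finger_gap'].round(4),s['finger_force'])
                                                                                                                                                                                                     ^^^^^^^^^^^^^^^^^^^^^
AttributeError: 'float' object has no attribute 'round'
```

```bash
sed -i "s/s\['finger_gap'\].round(4)/round(s['finger_gap'],4)/" h.py
python3 - <<'E'
from h import *
go([.454,.317],.045)
E
```

```text
t 0.15 q [ 1.19  0.42  1.63 -0.    1.09 -0.02] tilt [-0.0004 -0.001 ] wz 1.341 shift [-0.2321  0.2642  0.1963] tooly [ 0.99 -0.14 -0.  ] F [-0.3  0.8  0.6] gap 0.088 0.0
```

```bash
python3 -m crank '[[[0,0,0.1118,0,0,0,0.07],[0,0,0.1118,0,0,0,0.07],[0,0,0.1118,0,0,0,0.07],[0,0,0.1118,0,0,0,0.07],[0,0,0.1118,0,0,0,0.07],[0,0,0.1118,0,0,0,0.07],[0,0,0.1118,0,0,0,0.07],[0,0,0.1118,0,0,0,0.07],[0,0,0.1118,0,0,0,0.07],[0,0,0.1118,0,0,0,0.07],[0,0,0.1118,0,0,0,0.07],[0,0,0.1114,0,0,0,0.07]]]' 20
python3 -m crank '[[[0,0,0,-0.0232,0.0264,0.008,0.07],[0,0,0,-0.0232,0.0264,0.008,0.07],[0,0,0,-0.0232,0.0264,0.008,0.07],[0,0,0,-0.0232,0.0264,0.008,0.07],[0,0,0,-0.0232,0.0264,0.008,0.07],[0,0,0,-0.0232,0.0264,0.008,0.07],[0,0,0,-0.0232,0.0264,0.008,0.07],[0,0,0,-0.0232,0.0264,0.008,0.07],[0,0,0,-0.0232,0.0264,0.008,0.07],[0,0,0,-0.0232,0.0264,0.008,0.07],[0,0,0,0,0,0,0.07],[0,0,0,0,0,0,0.07]]]'
python3 - <<'E'
from h import *
go([.454,.317],.045)
m,p,d=cap('wrist');save('w1.png',p)
P=cloud(m,d);z=P[...,2];ok=np.nan_to_num(z>.055)&(z<.1)
N,L,S,_=cv2.connectedComponentsWithStats(ok.astype(np.uint8))
for i in range(1,N):
    if S[i,4]<100: continue
    Q=P[L==i];print(S[i],np.percentile(Q[:,2],90).round(3),((Q.max(0)+Q.min(0))/2).round(4),np.ptp(Q,axis=0).round(3),np.median(p[L==i],0))
E
```

```text
time_s: 1.15
ee_pos: [0.2241, 0.5833, 0.4044]
ee_rot: [2.374, 2.057, -0.001]
wrist_force: [0.3, -0.2, -0.3]
finger_gap: 0.07
finger_force: 0.0
time_s: 2.15
ee_pos: [0.4547, 0.3161, 0.3241]
ee_rot: [-2.372, -2.06, 0.002]
wrist_force: [0.4, 0.2, -0.3]
finger_gap: 0.0706
finger_force: 0.0
t 2.15 q [0.59 0.43 1.85 0.   0.87 0.73] tilt [-0.0012 -0.0007] wz -0.0037 shift [ 0.0009 -0.0007  0.1161] tooly [ 0.99 -0.14 -0.  ] F [ 0.4  0.2 -0.3] gap 0.0706 0.0
[ 237    0  128   53 1990] 0.091 [0.4643 0.4455 0.0775] [0.078 0.03  0.045] [123. 121. 108.]
[ 291  180   58   59 2647] 0.069 [0.4549 0.317  0.0628] [0.044 0.045 0.015] [161. 161. 150.]
[192 252  39  44 816] 0.069 [0.3579 0.2737 0.0624] [0.033 0.032 0.015] [159.  78.  93.]
[ 346  284   52   43 1804] 0.069 [0.4857 0.2227 0.0625] [0.043 0.037 0.015] [221. 120. 143.]
[220 361  30  17 414] 0.063 [0.3517 0.1703 0.0593] [0.029 0.023 0.008] [95. 94. 87.]
```

View pics/w1.png

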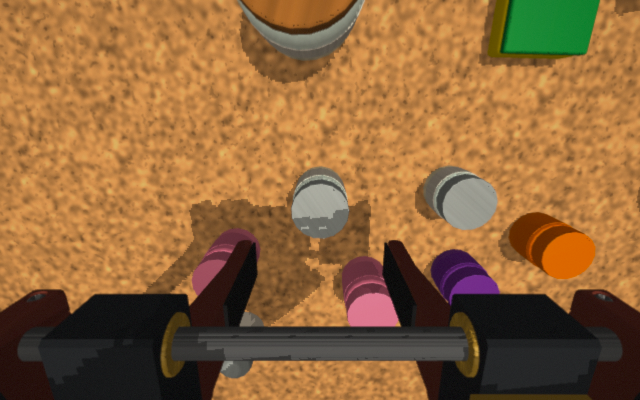

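The wrist view shows the medium jar's lid at (320,208), between the fingers, at world (0.455, 0.317) as expected. I'll descend, grip and lift.

```bash
python3 -m crank '[[[0,0,-0.0037,0.0009,-0.0005,0.02,0.07],[0,0,0,0,0,0.025,0.07],[0,0,0,0,0,0.025,0.07],[0,0,0,0,0,0.025,0.07],[0,0,0,0,0,0.021,0.07],[0,0,0,0,0,0,0.04],[0,0,0,0,0,0,0.04],[0,0,0,0,0,0,0.04],[0,0,0,0,0,0,0.04],[0,0,0,0,0,0,0.04],[0,0,0,0,0,0,0.04],[0,0,0,0,0,0,0.04]]]' 20
python3 -m crank '[[[0,0,0,0,0,-0.02,0.04],[0,0,0,0,0,-0.03,0.04],[0,0,0,0,0,-0.03,0.04],[0,0,0,0,0,-0.03,0.04],[0,0,0,0,0,0,0.04]]]'
python3 - <<'E'
from h import *
print(tray(0,109),tray(0,43))
go(tray(0,.109),.13)
E
```

```text
time_s: 3.2
ee_pos: [0.454, 0.319, 0.2102]
ee_rot: [-2.365, -2.068, -0.005]
wrist_force: [-1.6, 2.4, 8.0]
finger_gap: 0.0452
finger_force: 20.0
time_s: 3.62
ee_pos: [0.4551, 0.3194, 0.3246]
ee_rot: [2.364, 2.067, 0.015]
wrist_force: [-0.2, 0.9, 0.1]
finger_gap: 0.0452
finger_force: 20.0
[ 15.48653213 107.88356417] [ 6.47224478 42.50204825]
t 3.62 q [ 0.59  0.43  1.84 -0.    0.86  0.72] tilt [0.008  0.0053] wz 0.0032 shift [-0.282   0.1992  0.0312] tooly [ 0.99 -0.14  0.01] F [-0.2  0.9  0.1] gap 0.0452 19.999710638076067
```

```bash
python3 -m crank '[[[0,0,0.0032,-0.0282,0.0199,0,0.04],[0,0,0,-0.0282,0.0199,0,0.04],[0,0,0,-0.0282,0.0199,0,0.04],[0,0,0,-0.0282,0.0199,0,0.04],[0,0,0,-0.0282,0.0199,0,0.04],[0,0,0,-0.0282,0.0199,0,0.04],[0,0,0,-0.0282,0.0199,0,0.04],[0,0,0,-0.0282,0.0199,0,0.04],[0,0,0,-0.0282,0.0199,0,0.04],[0,0,0,-0.0282,0.0199,0,0.04],[0,0,0,0,0,0,0.04],[0,0,0,0,0,0,0.04]]]'
python3 - <<'E'
from h import *
go(tray(0,.109),.055)
m,p,d=cap('wrist');save('w2.png',p);P=cloud(m,d)
np.savez('w2.npz',p=p,d=d,**{k:np.array(v) for k,v in m.items()})
z=P[...,2];ok=np.nan_to_num(z>.085)&(z<.1)
N,L,S,_=cv2.connectedComponentsWithStats(ok.astype(np.uint8))
for i in range(1,N):
    if S[i,4]<100: continue
    Q=P[L==i];print(S[i],np.percentile(Q[:,2],90).round(3),((Q.max(0)+Q.min(0))/2).round(4),np.ptp(Q,axis=0).round(3),np.median(p[L==i],0))
E
```

```text
time_s: 4.62
ee_pos: [0.6125, 0.0102, 0.3181]
ee_rot: [-2.371, -2.06, 0.001]
wrist_force: [0.1, -0.3, -1.1]
finger_gap: 0.0455
finger_force: 20.0
t 4.62 q [-0.    0.51  1.72 -0.    0.91  0.14] tilt [-0.0004 -0.    ] wz -0.003 shift [0.003  0.0013 0.1001] tooly [ 0.99 -0.14 -0.  ] F [ 0.1 -0.3 -1.1] gap 0.0455 19.999683152418584
[ 287   85   72   74 4150] 0.093 [0.6239 0.0788 0.092 ] [0.044 0.045 0.005] [172. 172. 161.]
```

View pics/w2.png

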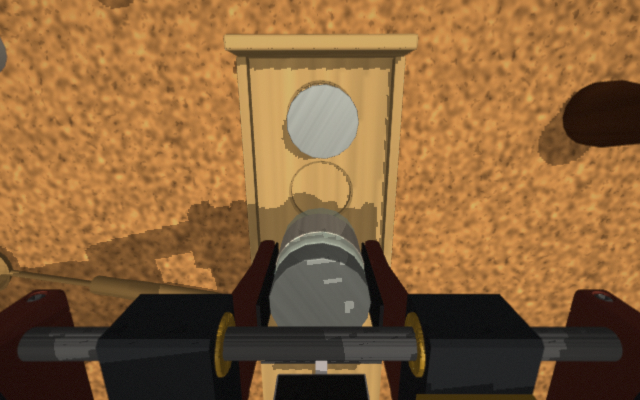

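The view shows tall jar lid (322,121). The pocket 2 rim is visible at left (290,190), right (352,190) and top (321,161). I'll refine the tray pose from these.

Run:
```python
from h import *
z=np.load('w2.npz');m={k:z[k] for k in('fx','fy','cx','cy','dist','R','t')};p=z['p'];d=z['d'];P=cloud(m,d)
L,R_,T=[onz(m,*q,.016) for q in((290,190),(352,190),(321,160.5))]
print('pk2',L,R_,T,'diam',np.linalg.norm(L-R_), 'ctr',(L+R_)[:2]/2, 'from top', T[:2]-.027*np.array([.1366,.9906]))
print('expect',tray(0,.109))
# tray board yaw and centreline from outer walls: per row, plywood pixels raised above counter
Z=P[...,2]
ext=[]
for v in range(60,235,5):
    row=np.where(np.nan_to_num(Z[v]>.012)&(Z[v]<.05)&(np.arange(640)>200)&(np.arange(640)<440))[0]
    if len(row): a,b=P[v,row[0]],P[v,row[-1]]; ext.append((*a,*b))
e=np.array(ext);print('widths',np.linalg.norm(e[:,:2]-e[:,3:5],axis=1).round(3)[::4], 'z',e[::6,2].round(3),e[::6,5].round(3))
mid=(e[:,:3]+e[:,3:])/2
for A in (e[:,:3],e[:,3:],mid):
    f=np.polyfit(A[:,1],A[:,0],1);print('yaw',-np.degrees(np.arctan(f[0])).round(2),'x at y=.013',np.polyval(f,.013).round(4))
```

```text
pk2 [0.58730398 0.01964074 0.016     ] [0.64250138 0.01180902 0.016     ] [0.61860893 0.04217033 0.016     ] diam 0.05575023209089626 ctr [0.61490268 0.01572488] from top [0.61492073 0.01542413]
expect [0.61418723 0.01297856]
widths [0.129 0.128 0.13  0.128 0.129 0.128 0.129 0.129 0.129] z [0.028 0.027 0.029 0.028 0.029 0.028] [0.027 0.027 0.029 0.028 0.027 0.028]
yaw -7.85 x at y=.013 0.5492
yaw -7.92 x at y=.013 0.6791
yaw -7.88 x at y=.013 0.6141
```

```bash
sed -i 's/^TR=.*;YAW.*/TR=np.array([.5996,-.0937]);YAW=np.radians(-7.88)/' h.py
python3 -m crank '[[[0,0,-0.003,0.006,0.001,0.01,0.04],[0,0,0,0,0,0.02,0.04],[0,0,0,0,0,0.02,0.04],[0,0,0,0,0,0.02,0.04],[0,0,0,0,0,0.01,0.04],[0,0,0,0,0,0.006,0.04],[0,0,0,0,0,0.005,0.04],[0,0,0,0,0,0.005,0.04],[0,0,0,0,0,0.003,0.04],[0,0,0,0,0,0,0.04],[0,0,0,0,0,0,0.04]]]'
python3 - <<'E'
from h import *
go(tray(0,.109),.0555)
E
```

```text
time_s: 5.58
ee_pos: [0.6143, 0.0178, 0.2201]
ee_rot: [2.365, 2.068, 0.001]
wrist_force: [-0.2, -0.3, -1.1]
finger_gap: 0.0452
finger_force: 20.0
t 5.58 q [0.01 0.66 1.74 0.   0.74 0.14] tilt [0.0007 0.    ] wz 0.0037 shift [-0.0035  0.0007  0.0016] tooly [ 0.99 -0.14  0.  ] F [-0.2 -0.3 -1.1] gap 0.0452 19.999655205756426
```

```bash
python3 -m crank '[[[0,0,0.003,-0.0015,0,0.001,0.04],[0,0,0,0,0,0.001,0.04],[0,0,0,0,0,0,0.04],[0,0,0,0,0,0,0.04]]]'
python3 -m crank '[[[0,0,0,0,0,0,0.062],[0,0,0,0,0,0,0.062],[0,0,0,0,0,0,0.062],[0,0,0,0,0,-0.01,0.062],[0,0,0,0,0,-0.03,0.062],[0,0,0,0,0,-0.03,0.062],[0,0,0,0,0,-0.03,0.062],[0,0,0,0,0,0,0.062]]]'
python3 - <<'E'
from h import *
go([.5765,.3],.11)
m,p,d=cap('scene');save('s2.png',p[190:280,250:410]);P=cloud(m,d);z=P[...,2]
b=np.nan_to_num(z>.068)&(z<.1)&(P[...,0]>.56)&(P[...,0]<.68)&(abs(P[...,1]-.04)<.08)
N,L,S,_=cv2.connectedComponentsWithStats(b.astype(np.uint8))
for i in range(1,N):
    if S[i,4]<20: continue
    Q=P[L==i];zt=np.percentile(Q[:,2],97);Q=Q[Q[:,2]>zt-.006];c=(Q.max(0)+Q.min(0))/2;print(S[i],zt.round(3),c.round(4),totray(c),np.ptp(Q,axis=0).round(3))
E
```

```text
time_s: 5.92
ee_pos: [0.6142, 0.0161, 0.2183]
ee_rot: [2.367, 2.064, 0.001]
wrist_force: [-0.5, -1.4, 3.6]
finger_gap: 0.0455
finger_force: 20.0
time_s: 6.58
ee_pos: [0.616, 0.0164, 0.3242]
ee_rot: [2.363, 2.06, 0.012]
wrist_force: [1.4, 0.8, 0.3]
finger_gap: 0.0621
finger_force: 0.0
t 6.58 q [0.01 0.51 1.71 0.   0.92 0.14] tilt [0.0097 0.0002] wz 0.0008 shift [ 0.2754 -0.0784  0.0509] tooly [ 0.99 -0.14  0.01] F [1.4 0.8 0.3] gap 0.0621 0.0
[309 210  17  17 257] 0.092 [0.625  0.0793 0.0904] [0.00142618 0.17482995] [0.042 0.042 0.008]
[284 216  17  13 167] 0.077 [0.615  0.015  0.0743] [0.00034054 0.10977124] [0.046 0.042 0.007]
```

The medium jar is seated (top 77 mm, tray (0, 110)). On to the short jar.

```bash
python3 -m crank '[[[0,0,0,0.0275,-0.0078,0,0.064],[0,0,0,0.0275,-0.0078,0,0.064],[0,0,0,0.0275,-0.0078,0,0.064],[0,0,0,0.0275,-0.0078,0,0.064],[0,0,0,0.0275,-0.0078,0,0.064],[0,0,0,0.0275,-0.0078,0,0.064],[0,0,0,0.0275,-0.0078,0,0.064],[0,0,0,0.0275,-0.0078,0,0.064],[0,0,0,0.0275,-0.0078,0,0.064],[0,0,0,0.0275,-0.0078,0,0.064],[0,0,0,0,0,0,0.064],[0,0,0,0,0,0,0.064]]]'
python3 - <<'E'
from h import *
go([.5765,.3],.035)
m,p,d=cap('wrist')
P=cloud(m,d);z=P[...,2];ok=np.nan_to_num(z>.04)&(z<.1)
N,L,S,_=cv2.connectedComponentsWithStats(ok.astype(np.uint8))
for i in range(1,N):
    if S[i,4]<100: continue
    Q=P[L==i];print(S[i],np.percentile(Q[:,2],90).round(3),((Q.max(0)+Q.min(0))/2).round(4),np.ptp(Q,axis=0).round(3),np.median(p[L==i],0))
E
```

```text
time_s: 7.63
ee_pos: [0.5733, 0.3005, 0.3166]
ee_rot: [-2.365, -2.068, 0.003]
wrist_force: [-0.1, -0.4, -0.3]
finger_gap: 0.0641
finger_force: 0.0
t 7.63 q [ 0.46  0.56  1.63 -0.    0.95  0.6 ] tilt [-0.0015 -0.0009] wz 0.0036 shift [0.     0.0034 0.1186] tooly [ 0.99 -0.14 -0.  ] F [-0.1 -0.4 -0.3] gap 0.0641 0.0
[  57    0  135   55 4061] 0.091 [0.4716 0.4447 0.0701] [0.068 0.029 0.06 ] [106. 106.  94.]
[ 579  147   61   93 4066] 0.089 [0.7985 0.2877 0.069 ] [0.04  0.06  0.058] [72.  4.  2.]
[ 295  178   56   57 2482] 0.053 [0.5757 0.3008 0.0472] [0.044 0.045 0.014] [163. 163. 152.]
[ 402  232   55   53 2094] 0.053 [0.659  0.2425 0.0471] [0.043 0.045 0.014] [223. 109.   0.]
[  38  247   79   65 3178] 0.068 [0.3644 0.2675 0.0548] [0.047 0.046 0.03 ] [203. 108. 124.]
[ 315  273   51   51 2069] 0.053 [0.5797 0.213  0.047 ] [0.044 0.046 0.014] [118.  47. 140.]
[246 289  18  38 344] 0.068 [0.5046 0.2183 0.0548] [0.011 0.021 0.029] [124.  62.  71.]
[ 334  361   85   39 2190] 0.06 [0.6047 0.1153 0.0508] [0.079 0.057 0.022] [102.  89.  74.]
```

```bash
python3 -m crank '[[[0,0,0.0036,0.0005,0.0026,0.018,0.064],[0,0,0,0,0,0.025,0.064],[0,0,0,0,0,0.025,0.064],[0,0,0,0,0,0.025,0.064],[0,0,0,0,0,0.023,0.064],[0,0,0,0,0,0,0.064],[0,0,0,0,0,0,0.04],[0,0,0,0,0,0,0.04],[0,0,0,0,0,0,0.04],[0,0,0,0,0,0,0.04],[0,0,0,0,0,0,0.04],[0,0,0,0,0,0,0.04]]]' 20
python3 -m crank '[[[0,0,0,0,0,-0.02,0.04],[0,0,0,0,0,-0.03,0.04],[0,0,0,0,0,-0.03,0.04],[0,0,0,0,0,-0.03,0.04],[0,0,0,0,0,-0.015,0.04],[0,0,0,0,0,0,0.04]]]'
python3 - <<'E'
from h import *
go(tray(0,.043),.15)
E
```

```text
time_s: 8.68
ee_pos: [0.5774, 0.2996, 0.2033]
ee_rot: [2.371, 2.06, 0.003]
wrist_force: [0.7, -2.2, 6.7]
finger_gap: 0.0451
finger_force: 20.0
time_s: 9.18
ee_pos: [0.5778, 0.3002, 0.3312]
ee_rot: [2.37, 2.059, 0.011]
wrist_force: [-0.4, 0.2, -1.7]
finger_gap: 0.0449
finger_force: 20.0
t 9.18 q [0.46 0.54 1.62 0.   0.97 0.6 ] tilt [0.0066 0.0034] wz -0.0026 shift [-0.3443  0.0755  0.0172] tooly [ 0.99 -0.14  0.01] F [-0.4  0.2 -1.7] gap 0.0449 19.99616161454469
```

```bash
python3 -m crank '[[[0,0,-0.0026,-0.0313,0.0069,0,0.04],[0,0,0,-0.0313,0.0069,0,0.04],[0,0,0,-0.0313,0.0069,0,0.04],[0,0,0,-0.0313,0.0069,0,0.04],[0,0,0,-0.0313,0.0069,0,0.04],[0,0,0,-0.0313,0.0069,0,0.04],[0,0,0,-0.0313,0.0069,0,0.04],[0,0,0,-0.0313,0.0069,0,0.04],[0,0,0,-0.0313,0.0069,0,0.04],[0,0,0,-0.0313,0.0069,0,0.04],[0,0,0,-0.0313,0.0069,0,0.04],[0,0,0,0,0,0,0.04]]]'
python3 -m crank '[[[0,0,0,0,0,0,0.04],[0,0,0,0,0,0,0.04]]]'
python3 - <<'E'
from h import *
go(tray(0,.043),.0483)
m,p,d=cap('wrist')
P=cloud(m,d);z=P[...,2]
ok=np.nan_to_num(z>.07)&(z<.1)
N,L,S,_=cv2.connectedComponentsWithStats(ok.astype(np.uint8))
for i in range(1,N):
    if S[i,4]<100: continue
    Q=P[L==i];c=(Q.max(0)+Q.min(0))/2;print(S[i],np.percentile(Q[:,2],90).round(3),c.round(4),totray(c),np.ptp(Q,axis=0).round(3))
E
```

```text
time_s: 10.18
ee_pos: [0.6044, -0.0564, 0.3254]
ee_rot: [2.372, 2.059, -0.002]
wrist_force: [0.6, -0.0, -2.2]
finger_gap: 0.0454
finger_force: 20.0
time_s: 10.35
ee_pos: [0.6042, -0.0516, 0.3256]
ee_rot: [-2.368, -2.062, 0.002]
wrist_force: [-0.7, 0.3, -1.5]
finger_gap: 0.0451
finger_force: 20.0
t 10.35 q [-0.1   0.49  1.73  0.    0.92  0.03] tilt [-0.0018  0.0005] wz -0.0008 shift [0.0007 0.0015 0.1143] tooly [ 0.99 -0.14 -0.  ] F [-0.7  0.3 -1.5] gap 0.0451 19.99621503520757
[ 285    0   77   59 3676] 0.093 [0.6238 0.0717 0.0822] [0.00132498 0.16715578] [0.045 0.032 0.024]
[ 289   92   65   67 3308] 0.077 [0.6142 0.0132 0.076 ] [-0.00022694  0.10784545] [0.044 0.044 0.005]
```

```bash
python3 -m crank '[[[0,0,0,0.0005,0.0015,0.012,0.04],[0,0,0,0,0,0.025,0.04],[0,0,0,0,0,0.025,0.04],[0,0,0,0,0,0.02,0.04],[0,0,0,0,0,0.01,0.04],[0,0,0,0,0,0.007,0.04],[0,0,0,0,0,0.005,0.04],[0,0,0,0,0,0.005,0.04],[0,0,0,0,0,0.003,0.04],[0,0,0,0,0,0,0.04],[0,0,0,0,0,0,0.04]]]'
python3 - <<'E'
from h import *
go(tray(0,.043),.0483)
E
```

```text
time_s: 11.32
ee_pos: [0.6064, -0.0517, 0.2152]
ee_rot: [2.368, 2.063, 0.001]
wrist_force: [0.1, 1.1, -1.6]
finger_gap: 0.0453
finger_force: 20.0
t 11.32 q [-0.1   0.66  1.76 -0.    0.72  0.03] tilt [ 0.0009 -0.0001] wz -0.0002 shift [ 0.0004 -0.001   0.0039] tooly [ 0.99 -0.14  0.  ] F [ 0.1  1.1 -1.6] gap 0.0453 19.99601076822728
```

```bash
python3 -m crank '[[[0,0,0,0,-0.0008,0.0015,0.04],[0,0,0,0,0,0.0015,0.04],[0,0,0,0,0,0.0007,0.04],[0,0,0,0,0,0,0.04],[0,0,0,0,0,0,0.04]]]'
python3 -m crank '[[[0,0,0,0,0,0,0.062],[0,0,0,0,0,0,0.062],[0,0,0,0,0,0,0.062],[0,0,0,0,0,-0.01,0.062],[0,0,0,0,0,-0.03,0.062],[0,0,0,0,0,-0.03,0.062],[0,0,0,0,0,-0.03,0.08],[0,0,0,0,0,0,0.085],[0,0,0,0,0,0,0.085]]]'
python3 - <<'E'
from h import *
go(tray(-.004,-.165),.1)
m,p,d=cap('scene');save('s3.png',cv2.resize(p[190:280,150:360],(800,343),interpolation=2));np.savez('s3.npz',p=p,d=d,**{k:np.array(v) for k,v in m.items()})
P=cloud(m,d);z=P[...,2]
b=np.nan_to_num(z>.05)&(z<.1)&(P[...,0]>.52)&(P[...,0]<.7)&(abs(P[...,1]+.1)<.22)
N,L,S,_=cv2.connectedComponentsWithStats(b.astype(np.uint8))
for i in range(1,N):
    if S[i,4]<20: continue
    Q=P[L==i];zt=np.percentile(Q[:,2],97);Q=Q[Q[:,2]>zt-.006];c=(Q.max(0)+Q.min(0))/2;print(S[i],zt.round(3),c.round(4),totray(c).round(4),np.ptp(Q,axis=0).round(3))
E
```

```text
time_s: 11.73
ee_pos: [0.6055, -0.0516, 0.2113]
ee_rot: [2.369, 2.063, 0.0]
wrist_force: [-2.3, 0.1, 3.3]
finger_gap: 0.0451
finger_force: 20.0
time_s: 12.48
ee_pos: [0.606, -0.0516, 0.3135]
ee_rot: [2.366, 2.061, 0.005]
wrist_force: [0.1, 0.2, -0.5]
finger_gap: 0.0785
finger_force: 0.0
t 12.48 q [-0.1   0.51  1.73  0.    0.9   0.03] tilt [ 0.0046 -0.0005] wz -0.0002 shift [-0.2076 -0.0048  0.0505] tooly [ 0.99 -0.14  0.  ] F [ 0.1  0.2 -0.5] gap 0.0785 0.0
[309 210  18  23 356] 0.092 [0.6273 0.0792 0.09  ] [0.0037 0.1751] [0.046 0.042 0.008]
[217 217   8  28 108] 0.07 [ 0.5916 -0.1696  0.0682] [ 0.0024 -0.0763] [0.086 0.017 0.007]
[284 216  17  18 254] 0.076 [0.6157 0.0149 0.074 ] [0.001  0.1097] [0.045 0.041 0.008]
[260 222  18  14 189] 0.06 [ 0.6073 -0.0481  0.0579] [0.0014 0.0462] [0.047 0.043 0.007]
[185 225  21  25 208] 0.06 [ 0.591  -0.2368  0.0579] [ 0.0111 -0.1429] [0.095 0.048 0.007]
```

View pics/s3.png

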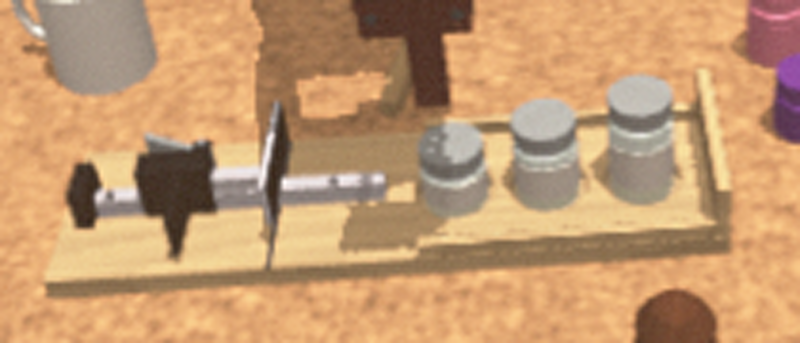

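All three jars are seated: short top 60 mm at tray (1,46), medium (1,110), tall. The leg is parked with its plate at (270,190) in the crop, tray y about -76 mm, so leg is about 5 mm. Next is the leg.

```bash
python3 -m crank '[[[0,0,0,-0.025,-0.0006,0,0.0878],[0,0,0,-0.025,-0.0006,0,0.0878],[0,0,0,-0.025,-0.0006,0,0.0878],[0,0,0,-0.025,-0.0006,0,0.0878],[0,0,0,-0.025,-0.0006,0,0.0878],[0,0,0,-0.025,-0.0006,0,0.0878],[0,0,0,-0.025,-0.0006,0,0.0878],[0,0,0,-0.03,-0.0006,0,0.0878],[0,0,0,0,0,0,0.0878],[0,0,0,0,0,0,0.0878],[0,0,0,0,0,0,0.0878]]]'
python3 - <<'E'
from h import *
go(tray(-.004,-.162),.045)
m,p,d=cap('wrist');save('w4.png',p);np.savez('w4.npz',p=p,d=d,**{k:np.array(v) for k,v in m.items()})
P=cloud(m,d);z=P[...,2]
def T(Q): return (Q[:,:2]-TR)@np.array([[np.cos(YAW),-np.sin(YAW)],[np.sin(YAW),np.cos(YAW)]])
for lo,hi in((.057,.063),(.066,.075),(.05,.0565)):
    k=np.nan_to_num((z>lo)&(z<hi)&(P[...,0]>.5)&(P[...,0]<.7)&(P[...,1]<-.1)&(P[...,1]>-.33))
    N,L,S,_=cv2.connectedComponentsWithStats(k.astype(np.uint8))
    for i in range(1,N):
        if S[i,4]<25: continue
        q=T(P[L==i]);print(lo,S[i],'x',np.percentile(q[:,0],[2,98]).round(4),'y',np.percentile(q[:,1],[2,98]).round(4))
E
```

```text
time_s: 13.45
ee_pos: [0.572, -0.2534, 0.3097]
ee_rot: [-2.368, -2.061, 0.001]
wrist_force: [0.3, -0.3, -0.3]
finger_gap: 0.0879
finger_force: 0.0
t 13.45 q [-0.44  0.54  1.69  0.    0.92 -0.3 ] tilt [-0.0022  0.0014] wz -0.0008 shift [-1.000e-04  1.700e-03  1.017e-01] tooly [ 0.99 -0.14 -0.  ] F [ 0.3 -0.3 -0.3] gap 0.0879 0.0
0.057 [ 299  163  106   65 2456] x [-0.0188  0.0506] y [-0.1698 -0.1227]
0.066 [ 259   94  139   10 1361] x [-0.0423  0.0419] y [-0.0809 -0.0753]
0.05 [313 161  28   3  55] x [-0.0097  0.0087] y [-0.1225 -0.1218]
0.05 [278 178  27  51 408] x [-0.0365 -0.0187] y [-0.1727 -0.1363]
0.05 [342 182  63   4 166] x [0.0118 0.0549] y [-0.139  -0.1377]
0.05 [306 263  41  13 245] x [-0.0161  0.0152] y [-0.217  -0.2068]
```

View pics/w4.png

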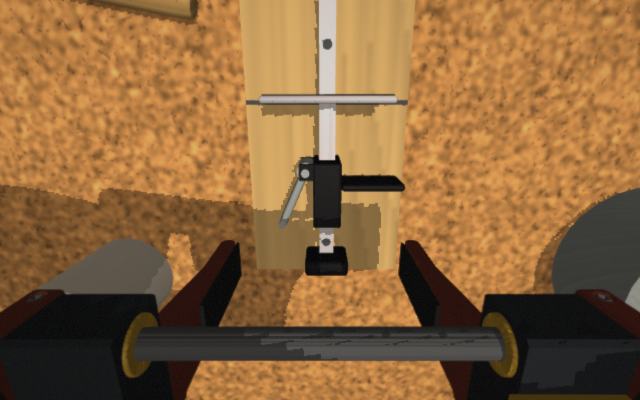

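The wrist view shows the block at (327,190), with the lever open and its tip at (283,225). The push bar ends at (402,184), and the dark line runs from (250,102) to (405,102), just below the plate. I'll measure the line, then descend behind the bar.

```bash
python3 - <<'E'
from h import *
z=np.load('w4.npz');m={k:z[k] for k in('fx','fy','cx','cy','dist','R','t')};g=cv2.cvtColor(z['p'],cv2.COLOR_RGB2GRAY).astype(int)
for u in(249,252,254,402,405):
    v=96+g[96:110,u].argmin(); print(u,v,g[v-2:v+3,u],totray(onz(m,u,v,.016)))
E
python3 -m crank '[[[0,0,0,0,0.0017,0.015,0.0878],[0,0,0,0,0,0.025,0.0878],[0,0,0,0,0,0.025,0.0878],[0,0,0,0,0,0.02,0.0878],[0,0,0,0,0,0.01,0.0878],[0,0,0,0,0,0.005,0.0878],[0,0,0,0,0,0.001,0.0878],[0,0,0,0,0,0,0.0878],[0,0,0,0,0,0,0.0878]]]'
python3 - <<'E'
from h import *
go(tray(-.004,-.062),.045); print(totray(r.state()['ee_pos']))
E
```

```text
249 102 [118  80  75  80 108] [-0.06235744 -0.08033089]
252 101 [156 100  75  75  79] [-0.05989518 -0.07956668]
254 102 [115  81  76  79 104] [-0.05833591 -0.08033481]
402 102 [99 78 75 77 88] [ 0.0606746  -0.08051616]
405 102 [98 77 76 77 86] [ 0.06308452 -0.08052114]
time_s: 14.25
ee_pos: [0.5748, -0.2541, 0.2111]
ee_rot: [2.367, 2.063, 0.001]
wrist_force: [-0.2, 1.2, 0.2]
finger_gap: 0.0879
finger_force: 0.0
t 14.25 q [-0.44  0.69  1.71  0.    0.74 -0.3 ] tilt [ 0.0016 -0.0007] wz 0.0002 shift [ 0.1003 -0.0014  0.0031] tooly [ 0.99 -0.14  0.  ] F [-0.2  1.2  0.2] gap 0.0879 0.0
[-0.00261078 -0.16233777]
```

```bash
python3 -m crank '[[[0,0,0,0.006,-0.0014,0.002,0.08],[0,0,0,0.008,0,0,0.078],[0,0,0,0.008,0,0,0.078],[0,0,0,0.009,0,0,0.078],[0,0,0,0.009,0,0,0.078],[0,0,0,0.009,0,0,0.078],[0,0,0,0.009,0,0,0.078],[0,0,0,0.009,0,0,0.078],[0,0,0,0.009,0,0,0.078],[0,0,0,0.009,0,0,0.078],[0,0,0,0.008,0,0,0.078],[0,0,0,0,0,0,0.078]]]'
python3 -m crank '[[[0,0,0,0,0,0,0.078],[0,0,0,0,0,0,0.078],[0,0,0,0,0,0,0.078]]]'
cat >> h.py <<'E'
def leg(name,show=None):
    go(tray(-.004,-.062),.045); print('hand tray',totray(r.state()['ee_pos']).round(4))
    m,p,d=cap('scene')if name=='scene' else cap(name)
    P=cloud(m,d);z=P[...,2];q=(P[...,:2]-TR)@np.array([[np.cos(YAW),-np.sin(YAW)],[np.sin(YAW),np.cos(YAW)]])
    k=np.nan_to_num((z>.064)&(z<.074)&(abs(q[...,0])<.05)&(q[...,1]>-.12)&(q[...,1]<.023))
    N,L,S,_=cv2.connectedComponentsWithStats(k.astype(np.uint8))
    for i in range(1,N):
        if S[i,4]>20:
            w=q[L==i];print('plate?',S[i],'x',np.percentile(w[:,0],[2,98]).round(4),'y',np.percentile(w[:,1],[2,50,98]).round(4))
    if show: save(show,p)
    return m,p,d,P,q
E
python3 - <<'E'
from h import *
leg('wrist','w5.png');m,p,d,P,q=leg('scene');save('s5.png',cv2.resize(p[190:280,150:300],(800,480),interpolation=2))
E
```

```text
time_s: 15.25
ee_pos: [0.5857, -0.1603, 0.208]
ee_rot: [-2.368, -2.065, -0.0]
wrist_force: [0.6, -3.0, 0.3]
finger_gap: 0.0781
finger_force: 1.6
time_s: 15.5
ee_pos: [0.5854, -0.162, 0.2079]
ee_rot: [-2.369, -2.063, 0.0]
wrist_force: [-0.1, -2.8, 1.3]
finger_gap: 0.078
finger_force: 1.6
t 15.5 q [-0.29  0.67  1.76  0.    0.71 -0.15] tilt [-0.0003  0.0001] wz -0.0004 shift [ 0.0076  0.0007 -0.0001] tooly [ 0.99 -0.14 -0.  ] F [-0.1 -2.8  1.3] gap 0.078 1.5563084743916988
hand tray [-0.0047 -0.0696]
plate? [ 205  110  254   17 4226] x [-0.0425  0.0415] y [0.0042 0.007  0.0096]
plate? [207 275  27  52 519] x [-0.0496 -0.0432] y [-0.0789 -0.0628 -0.0584]
plate? [406 275  39  52 648] x [0.0341 0.0448] y [-0.0789 -0.0604 -0.0586]
t 15.55 q [-0.29  0.67  1.76  0.    0.71 -0.15] tilt [-0.0004  0.0001] wz -0.0005 shift [ 0.0077  0.0007 -0.0001] tooly [ 0.99 -0.14 -0.  ] F [ 0.  -2.9  1.4] gap 0.0781 1.5552667994052172
hand tray [-0.0047 -0.0697]
plate? [252 215   4  24  55] x [-0.0385  0.0454] y [0.0069 0.01   0.0123]
plate? [217 237  10   5  26] x [0.0381 0.0486] y [-0.0785 -0.0674 -0.0574]
```

View pics/w5.png

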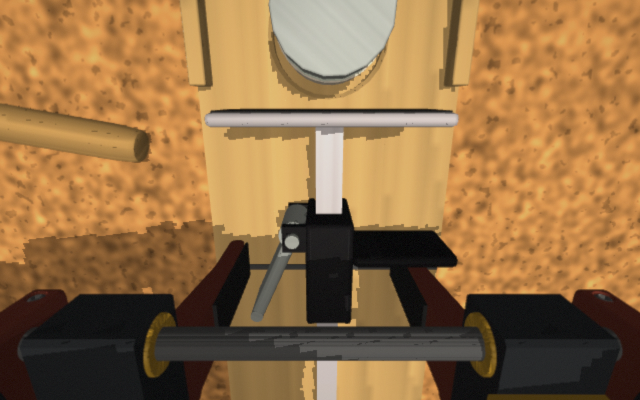

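View pics/s5.png

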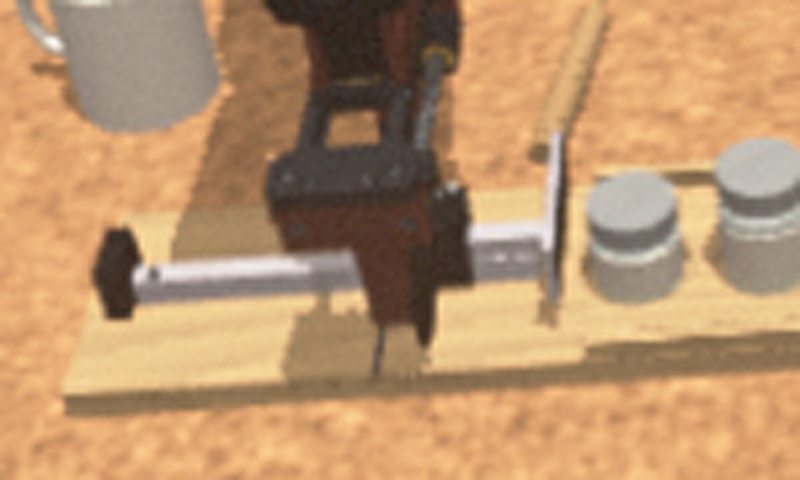

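The wrist view shows the line at row 266 (250–280), the block top from (330,205) to (330,322), and the plate at row 118. The leg is a few mm short. I'll compare the edge and line directly.

```bash
cat >> h.py <<'E'
def edge():
    m,p,d,P,q=leg('wrist');g=cv2.cvtColor(p,cv2.COLOR_RGB2GRAY).astype(float)
    z=P[...,2]
    k=np.nan_to_num((z>.0565)&(z<.0635)&(abs(q[...,0])<.0085)&(q[...,1]>-.12)&(q[...,1]<0))
    w=q[k];print('block y',np.percentile(w[:,1],[1,99]).round(4),len(w))
    # line: darkest dip on board pixels near y -80
    c=[]
    for x in np.r_[-.062:-.03:.002,.02:.062:.002]:
        yy=np.arange(-.092,-.068,.0004);v=[]
        for y in yy:
            X=np.r_[tray(x,y),.016];X2,_=cv2.projectPoints(X[None],cv2.Rodrigues(np.array(m['R']))[0],np.array(m['t']),np.array([[m['fx'],0,m['cx']],[0,m['fy'],m['cy']],[0,0,1]]),np.array(m['dist']))
            u,b=X2[0,0]; iu,ib=int(round(u)),int(round(b))
            v.append(g[ib,iu] if 0<=ib<400 and 0<=iu<640 and abs(z[ib,iu]-.016)<.006 else np.nan)
        v=np.array(v)
        if np.isfinite(v).all() and v.min()<.65*np.median(v): c.append((round(x,3),round(yy[v<v.min()+8].mean(),4)))
    print('line',c)
E
python3 - <<'E'
from h import *
edge()
E
```

```text
t 15.6 q [-0.29  0.67  1.76 -0.    0.71 -0.15] tilt [-0.0003  0.0001] wz -0.0006 shift [ 0.0077  0.0007 -0.0001] tooly [ 0.99 -0.14 -0.  ] F [ 0.3 -2.5  1.1] gap 0.0782 1.5549839101731777
hand tray [-0.0047 -0.0697]
plate? [ 205  110  254   17 4218] x [-0.0425  0.0416] y [0.004  0.0069 0.0094]
plate? [207 275  26  52 520] x [-0.0496 -0.0433] y [-0.0791 -0.0628 -0.0586]
plate? [406 275  39  52 654] x [0.0341 0.0449] y [-0.0791 -0.0606 -0.0587]
block y [-0.0855 -0.0372] 3852
line [(np.float64(-0.044), np.float64(-0.08)), (np.float64(-0.042), np.float64(-0.08))]
```

```bash
python3 -m crank '[[[0,0,0,0.003,0.0005,0,0.076],[0,0,0,0.0035,0,0,0.076],[0,0,0,0,0,0,0.076],[0,0,0,0,0,0,0.076],[0,0,0,0,0,0,0.076]]]'
python3 - <<'E'
from h import *
edge()
E
```

```text
time_s: 16.07
ee_pos: [0.587, -0.1556, 0.2079]
ee_rot: [2.369, 2.063, 0.0]
wrist_force: [0.6, -4.8, -0.4]
finger_gap: 0.0757
finger_force: 1.9
t 16.07 q [-0.28  0.67  1.76 -0.    0.71 -0.14] tilt [ 0. -0.] wz -0.0004 shift [ 0.0011  0.     -0.0001] tooly [ 0.99 -0.14  0.  ] F [ 0.6 -4.8 -0.4] gap 0.0757 1.8670239485800266
hand tray [-0.004  -0.0631]
plate? [ 203  110  254   17 4224] x [-0.0425  0.0417] y [0.0106 0.0135 0.016 ]
plate? [205 275  31  52 562] x [-0.0497 -0.0416] y [-0.0722 -0.0544 -0.052 ]
plate? [404 275  39  52 648] x [0.0338 0.0445] y [-0.0725 -0.054  -0.0521]
block y [-0.0791 -0.0306] 3859
line []
```

The leg is on the line: plate 13.5 mm, block edge about -80 mm. I'll close in stages.

```bash
python3 -m crank '[[[0,0,0,0,0,0,0.068],[0,0,0,0,0,0,0.06],[0,0,0,0,0,0,0.054],[0,0,0,0,0,0,0.05],[0,0,0,0,0,0,0.05],[0,0,0,0,0,0,0.05]]]' 30
python3 - <<'E'
from h import *
edge()
E
```

```text
time_s: 16.62
ee_pos: [0.5865, -0.1556, 0.2078]
ee_rot: [-2.368, -2.063, 0.001]
wrist_force: [-0.2, -5.5, -0.0]
finger_gap: 0.0501
finger_force: 3.4
t 16.62 q [-0.28  0.67  1.76 -0.    0.71 -0.14] tilt [-0.0012  0.0001] wz -0.0002 shift [ 0.0011  0.0004 -0.0002] tooly [ 0.99 -0.14 -0.  ] F [-0.2 -5.5 -0. ] gap 0.0501 3.3970064437016845
hand tray [-0.0044 -0.0631]
plate? [ 204  110  254   17 4227] x [-0.0424  0.0415] y [0.0107 0.0135 0.016 ]
plate? [376 275  36  52 542] x [0.0204 0.0313] y [-0.0721 -0.0531 -0.052 ]
plate? [228 276  36  51 540] x [-0.0404 -0.0294] y [-0.072 -0.053 -0.052]
block y [-0.079  -0.0306] 3869
line []
```

```bash
python3 -m crank '[[[0,0,0,0,0,0,0.047],[0,0,0,0,0,0,0.044],[0,0,0,0,0,0,0.041],[0,0,0,0,0,0,0.039],[0,0,0,0,0,0,0.039],[0,0,0,0,0,0,0.039]]]' 30
python3 - <<'E'
from h import *
edge()
E
```

```text
time_s: 17.17
ee_pos: [0.5864, -0.1556, 0.2078]
ee_rot: [-2.368, -2.063, 0.002]
wrist_force: [-0.4, -5.7, 0.2]
finger_gap: 0.0393
finger_force: 3.4
t 17.17 q [-0.28  0.67  1.76 -0.    0.71 -0.14] tilt [-0.0015  0.0001] wz 0.0 shift [ 0.0011  0.0006 -0.0002] tooly [ 0.99 -0.14 -0.  ] F [-0.4 -5.7  0.2] gap 0.0393 3.4245379065396264
hand tray [-0.0046 -0.0631]
plate? [ 205  110  254   17 4226] x [-0.0426  0.0417] y [0.0107 0.0135 0.016 ]
plate? [242 275  35  52 488] x [-0.035  -0.0241] y [-0.0717 -0.0529 -0.052 ]
plate? [363 275  35  52 499] x [0.0147 0.0257] y [-0.0716 -0.053  -0.052 ]
block y [-0.079  -0.0307] 3851
line [(np.float64(-0.058), np.float64(-0.08)), (np.float64(-0.056), np.float64(-0.08)), (np.float64(-0.054), np.float64(-0.08))]
```

```bash
python3 -m crank '[[[0,0,0,0,0,0,0.036],[0,0,0,0,0,0,0.033],[0,0,0,0,0,0,0.031],[0,0,0,0,0,0,0.029],[0,0,0,0,0,0,0.027],[0,0,0,0,0,0,0.02],[0,0,0,0,0,0,0.02],[0,0,0,0,0,0,0.02],[0,0,0,0,0,0,0.02]]]' 30
python3 - <<'E'
from h import *
edge()
E
```

```text
time_s: 17.97
ee_pos: [0.5866, -0.1556, 0.2077]
ee_rot: [-2.368, -2.064, 0.001]
wrist_force: [0.1, -5.0, -0.5]
finger_gap: 0.029
finger_force: 31.4
t 17.97 q [-0.28  0.67  1.76 -0.    0.71 -0.14] tilt [-0.0011 -0.0001] wz 0.0005 shift [ 0.0011  0.0004 -0.0003] tooly [ 0.99 -0.14 -0.  ] F [ 0.1 -5.  -0.5] gap 0.029 31.354920621961355
hand tray [-0.0044 -0.0631]
plate? [ 204  110  254   17 4233] x [-0.0426  0.0416] y [0.0106 0.0135 0.016 ]
plate? [254 275  34  52 456] x [-0.0298 -0.0188] y [-0.0717 -0.0528 -0.052 ]
plate? [352 275  33  52 466] x [0.0099 0.0209] y [-0.0716 -0.0529 -0.052 ]
block y [-0.0789 -0.0306] 3860
line [(np.float64(-0.062), np.float64(-0.0802)), (np.float64(-0.06), np.float64(-0.0802)), (np.float64(-0.058), np.float64(-0.0802)), (np.float64(-0.056), np.float64(-0.0802)), (np.float64(-0.054), np.float64(-0.0802)), (np.float64(-0.052), np.float64(-0.0802)), (np.float64(-0.05), np.float64(-0.0802)), (np.float64(-0.048), np.float64(-0.0802)), (np.float64(-0.046), np.float64(-0.0802))]
```

```bash
python3 -m crank '[[[0,0,0,0,0,0,0.02],[0,0,0,0,0,0,0.02],[0,0,0,0,0,0,0.02]]]'
python3 - <<'E'
from h import *
a=cap('wrist')[1];b=cap('scene')[1]
save('fin.png',np.vstack([cv2.resize(a[150:340,180:480],(474,300)),cv2.resize(b[130:290,140:460],(474,237))]))
E
```

```text
time_s: 18.27
ee_pos: [0.5866, -0.1556, 0.2077]
ee_rot: [-2.368, -2.064, 0.001]
wrist_force: [0.9, -5.4, -1.7]
finger_gap: 0.0287
finger_force: 31.4
```

View pics/fin.png

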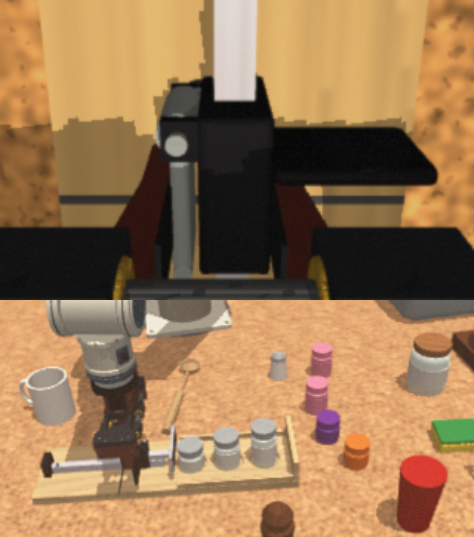

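The lever at (180,210) lies flat along the block. The three jars stand in their pockets, and the bystanders and look-alikes are where they were.

```bash
python3 -c "
from workcell import order
print(order.job_done())"
```

```text
the job is handed in; nothing more can be done
None
```

The job is handed in at about 18 s: the medium and short jars stand in their pockets, the leg measured on the dark line to within about 1 mm, and the cam lever looks fully shut, still gripped at about 31 N.

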